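# Set the dosing stand's depth stop to the deep mould

## Robot

A 7-joint arm with a two-finger parallel gripper is mounted at the origin on the work surface. World frame = base frame: x ahead of the robot, y to its left, z up, the work surface at z = 0. Lengths are in m, angles in rad, forces in N, time in s.
With the tool pointing down it reaches from about 0.4 to 0.9 m from the base axis. Payload 5.5 kg.
Tool frame: the origin (TCP) lies between the finger pads; the fingertips stand bot.tip_extent ahead of it and the grasp point (between the pads) is the TCP (bot.tip_extent is the distance from the TCP to the fingertips, in m); z points along the fingers, y is the line along which they close (so a half turn about z gives the same grasp; the last joint's range is limited). The gripper opens to 92 mm and grips with 3 to 60 N. Pads are 19 mm wide; open, the fingers measure 130 mm over their backs; the gripper's body (75 mm by 190 mm) begins 47 mm behind the grasp point.
Start: joints at [1.534, 0.501, -0.427, 1.55, 0.221, 1.138, -0.21], TCP at [0.192, -0.621, 0.246] pointing down, gripper open.
Joint ranges: [-2.88, 2.88], [-0.31, 2.03], [-1.54, 1.56], [0.2, 2.42], [-1.41, 4.55], [0.19, 2.02], [-2.57, 2.57]. Speed limits (rad/s): [2.57, 2.57, 3.14, 3.14, 3.14, 3.14, 3.14].

## Interface

Orientations are given as a 3x3 rotation matrix whose columns are the frame's x, y, z axes.
In Python, from plant import bot gives the robot as it stands.
- The arm moves only by the shell command python3 -m pendant 'ROWS' [FORCE]. ROWS is JSON, a list of rows, each a list of 7 numbers: the shift along the world's x, y, z in mm, then the turn, a rotation vector about the world's x, y, z in degrees, then the opening, from -1 (shut) to 1 (fully open), so that 0 is half open. In form: [[dx, dy, dz, wx, wy, wz, jaw], ...]. A call has 1 to 10 rows; each row shifts and turns the commanded pose from where the row before left it; what a row does not reach is not made up. A row lasts 1/10 s, in which the tool goes at most 50 mm and 8.59 degrees, less where a joint would pass 70% of its speed; a pose out of reach is approached as far as the arm can. A call with a gripper value outside its range is refused whole. The fingers move at their own pace and stop on an object; FORCE is the grip in N (left out, the last holds). Time passes only in rows, so rows that do not move let the fingers close. It gives the time, the measured TCP pose, the force, the opening and the grip force at its end, in the units of the state.
- bot.read_state(): the state, without advancing time (a new reading comes with each control period).
- bot.grab_frame(name): name is "side" or "top" or "wrist"; returns a dict with "frame" (400x640x3 uint8, blue, green, red), "depth" (400x640 float32, m along the optical axis (not along the pixel's ray), 0 where there is no reading), "K" (3x3 intrinsics, pixels), "T" (4x4, takes a point from camera to world coordinates); the wrist camera has in their place "tool_from_camera" (4x4, takes a point from camera to tool coordinates, whose origin is the TCP and whose axes are the flange's). Camera axes: x right, y down, z forward; pixel columns grow to the right and rows downward; lengths in m; the calibration is good to about 2 mm. A picture is of the moment at which its call begins: read the wrist's pose just before it.
- bot.job_done(): hands the job in; it is judged then, once.
Trained networks look in a picture, given as the dict that the camera call returned (one of the last four; its "shot" number tells which), for a name from the list of things; names that differ only in an ending like _2 or _b are one class to them, and where a whole thing is asked for, a point or a joint stands for the part that bears it (a point fixed in the world has none). Each returns a list of dicts, best first, with "confidence" (0 to 1); they miss things now and then, are a little off and sometimes report something else, mostly with a low value. They report only what shows in the picture. A call takes as long as a camera call. They do not tell look-alikes from the thing itself.
- bot.spot_in(picture, label): "at" ([x, y, z] in m, in world coordinates, good to about 4 mm: the middle of the surface that is visible of it).
- bot.regions_of(picture, label): "pixels" (400x640 bool, what is visible of it).
The state is a dict: "time_s": time; "joints": joint angles; "joint_velocities": joint speeds; "joint_torque": joint torques, N m; "tool_pos": TCP position; "ee_rot": TCP orientation; "contact_force": force on the tool from outside, world axes, zero at the start; "ft_torque": the same for the moment, N m; "width": opening from 0.0 (shut) to 1.0 (fully open); "finger_force": force on a finger pad.
Only numpy, scipy, OpenCV 4.12 (cv2) and the standard library are available. Lean on these libraries where they do the work, as an engineer would, in place of code of your own. Each camera call takes 0.05 s, during which the arm holds its last target. There are 200 camera calls.

## Task

Set the chocolate dosing stand up for the deep mould, the thickest of the three on its bed. The stop rod is still clamped from the last job: raise the cam lever to free it, slide the carriage along the rail until the rod stands over the middle of the deep mould, lower the rod until its foot rests on the mould, and clamp it again by swinging the lever down until it lies flat. Leave the moulds lying where they are, and do not disturb the other things on the bench.

Things in the scene. Friction and masses are not known exactly. Their poses are not given: they have to be found in the camera images.
- handle (a point): Centre of the carriage's push handle: an upright black cylinder, 26 mm in diameter and 40 mm tall (this point is half-way up it), on a thin stem on top of the carriage, a black block 80 mm wide along the rail. Axes: z up, y along the rail towards the end to which joint carriage grows, x across the rail, away from the rod. The stop rod's axis lies 80 mm from the handle's axis in -x at the same y.
- carriage (a joint): Position of the carriage along the rail, m, from -0.145 to 0.145, 0 at the middle of the rail, growing along +y of point handle. It moves freely by hand against 8 N of friction and stays where it is left; the rod, funnel and lever ride on it.
- stop_top (a point): Centre of the top face of the stop rod's black press knob (34 mm in diameter, 15 mm tall). The rod is an upright 16 mm square steel bar, 165 mm from this point down to the underside of its foot. Clamped, it holds about 25 N. Axes as point handle. Pressing the knob straight down lowers the rod against about 3 N when the lever is raised; it stays at the height where it is left.
- foot (a point): Centre of the flat underside of the stop rod's round foot (28 mm in diameter), 165 mm straight below stop_top. Axes as point handle. A covered steel cone funnel rides on the rod beside it: 77 mm in diameter, its axis 55 mm from the rod in -x, its spout 8 mm above the foot's underside, its lid knob's top 144 mm above it.
- stop (a joint): How far the stop rod has been lowered from its top position, m, 0 to 0.098.
- lever_hinge (a point): Axis of the cam lever, which runs along x of point handle, on the carriage 42 mm to the -y side of the rod. The lever swings in the upright plane through the rod and the rail's direction. Axes as point handle.
- lever_end (a point): Tip of the cam lever's rounded end, 95 mm from its axis: a straight arm with a black round grip, 20 mm in diameter, over its outer half. Axes turn with the lever; y points along it back towards the axis.
- lever (a joint): Angle of the cam lever, rad: 0 flat and level, pointing to -y (rod clamped; it starts so), growing as it is raised, 1.571 upright. It stays where it is left; about 3.5 N across the grip moves it, a little more over the last 0.25 rad before flat, where the cam bites and grips the rod. Raised above 0.3 rad, the rod slides freely.
- deep_mould_land (a point): Centre of the top of the deep mould, on the flat land 46 mm wide between its two cavities, where the foot must stand. The mould is a loose off-white block, 175 mm (x) by 95 mm (y) by 44 mm thick, with two round cavities 62 mm across, one at each end in x. It lies in one of three places side by side on the bed under the rod's line. z up.
- deep_mould: The same deep mould; origin at the centre of its underside, axes x along its 175 mm length, y along its 95 mm width, z up.
- bar_mould_land (a point): Centre of the top of the bar mould: same outline and colour, 22 mm thick, two rectangular cavities. Not to be moved.
- praline_mould_land (a point): Centre of the top of the praline mould: same outline and colour, 32 mm thick, twelve small round cavities. Not to be moved.
- bridge: The dosing stand: a steel bed 235 mm by 500 mm on four legs, fixed; two posts carry an aluminium rail along y, 80 mm behind the rod's line, its top 203 mm above this origin; the tops of the posts are 220 mm above it and 225 mm either side of it in y. Origin 30 mm below the bed's top face, in the middle under the rod's line; z up, y along the rail.
- oil_bottle: White bottle, 62 mm in diameter, 210 mm tall, standing to the robot's right of the stand; origin at the centre of its underside.
- nut_jar: Amber jar, 80 mm in diameter, 130 mm tall, standing to the left of the stand; origin at the centre of its underside.
- scraper: Scraper with white handle, 270 mm long, lying on the bench; origin at its middle.
- brush: Flat pastry brush, 200 mm long, lying on the bench; origin at its middle.
- bowl: Steel bowl, 130 mm in diameter, 65 mm tall; origin at the centre of its underside.
- carton: Cardboard carton, 160 x 110 x 45 mm; origin at the centre of its underside.
Not all that is in view belongs to the job. Leave any red look-alike of the deep_mould alone.

How it is judged:
By the outcome, as a careful person would: the job done as asked, in the order asked, and still so for the second after the job is handed in, with the robot touching nothing.
It also fails if it takes over 64 s, if anything falls off the work surface, if the arm or the gripper's body presses on something with over 40 N, if the wrist force passes 120 N, or if a joint passes its speed limit or range.

## Working session

There is one attempt and no reset: what is moved stays moved. The work goes in short steps, Python scripts to look and compute and a shell command to move; the robot and the scene stay as the last step left them, time stands still between calls to the robot, and variables do not carry over. Pictures are saved under pics/ and viewed, at most 10 in all, crops included, and the job is handed in when it is done.

```bash
mkdir -p pics; cat > h.py <<'E'
from plant import bot
import numpy as np, cv2
def spots(p,names):
    for n in names:
        for r in bot.spot_in(p,n)[:3]:
            w=np.array(r['at'])
            K=p['K']; s=''
            if 'T' in p:
                c=np.linalg.inv(p['T'])@np.r_[w,1]; u=K@c[:3]; s=(u[:2]/u[2]).round()
            print(n,w.round(3),round(r['confidence'],2),s)
E
python3 - <<'E'
from h import *
for c in ('side','top'):
    p=bot.grab_frame(c); cv2.imwrite(f'pics/{c}0.png',p['frame']); print(c,p['T'].round(3).tolist())
    spots(p,['handle','stop_top','foot','lever_hinge','lever_end','deep_mould','bar_mould_land','praline_mould_land','deep_mould_land','bridge','oil_bottle','nut_jar'])
s=bot.read_state(); print(s['ee_rot'],s['tool_pos'],bot.tip_extent,s['time_s'])
E
```

```text
side [[0.992, -0.089, 0.088, 0.306], [-0.125, -0.703, 0.7, -1.172], [-0.0, -0.706, -0.708, 1.363], [0.0, 0.0, 0.0, 1.0]]
handle [0.548 0.017 0.23 ] 0.73 [349. 180.]
stop_top [0.513 0.026 0.264] 0.78 [339. 172.]
stop_top [ 0.292 -0.287  0.015] 0.67 [286. 294.]
foot [0.514 0.033 0.265] 0.82 [339. 170.]
foot [ 0.54  -0.127  0.083] 0.74 [352. 238.]
lever_hinge [0.555 0.022 0.23 ] 0.8 [351. 179.]
lever_hinge [ 0.547 -0.065  0.212] 0.31 [352. 200.]
deep_mould [ 0.263 -0.498  0.045] 0.92 [281. 349.]
deep_mould [ 0.54  -0.127  0.085] 0.82 [352. 237.]
bar_mould_land [ 0.558 -0.006  0.061] 0.68 [351. 216.]
bar_mould_land [ 0.535 -0.13   0.083] 0.44 [350. 238.]
praline_mould_land [0.551 0.083 0.069] 0.55 [345. 198.]
deep_mould_land [ 0.27  -0.495  0.047] 0.77 [283. 347.]
deep_mould_land [ 0.54  -0.128  0.081] 0.76 [352. 238.]
deep_mould_land [0.545 0.081 0.07 ] 0.68 [344. 199.]
bridge [ 0.572 -0.065  0.178] 0.58 [359. 206.]
oil_bottle [ 0.453 -0.414  0.116] 0.72 [340. 305.]
oil_bottle [0.548 0.083 0.07 ] 0.35 [345. 198.]
oil_bottle [0.557 0.023 0.228] 0.29 [351. 179.]
nut_jar [0.377 0.335 0.091
[... 371 characters left out ...]
er_end [ 0.552 -0.055  0.21 ] 0.72 [333. 167.]
deep_mould [ 0.539 -0.129  0.089] 0.66 [352. 179.]
deep_mould [ 0.257 -0.476  0.043] 0.66 [446. 255.]
bar_mould_land [ 0.536 -0.022  0.056] 0.85 [324. 182.]
praline_mould_land [0.572 0.113 0.074] 0.62 [288. 172.]
deep_mould_land [ 0.262 -0.477  0.042] 0.9 [446. 253.]
bridge [0.576 0.015 0.054] 0.74 [314. 172.]
bridge [0.556 0.034 0.226] 0.67 [307. 165.]
oil_bottle [ 0.449 -0.379  0.136] 0.77 [423. 200.]
nut_jar [0.377 0.348 0.129] 0.64 [220. 221.]
[[ 9.55407190e-01  2.95291546e-01  7.12951663e-05]
 [ 2.95291546e-01 -9.55407192e-01  1.00466785e-05]
 [ 7.10826139e-05  1.14541910e-05 -9.99999997e-01]] [ 0.19199279 -0.62100029  0.24573631] 0.019 1.3
```

```bash
python3 - <<'E'
from h import *
a=cv2.imread('pics/side0.png')[110:330,230:470]; b=cv2.imread('pics/top0.png')[120:300,200:470]
a=cv2.resize(a,None,fx=2.4,fy=2.4,interpolation=cv2.INTER_CUBIC)
cv2.imwrite('pics/a.png',a)
b=cv2.resize(b,None,fx=2.9,fy=2.9,interpolation=cv2.INTER_CUBIC)
cv2.imwrite('pics/b.png',b)
E
```

```text
(no output)
```

View pics/a.png

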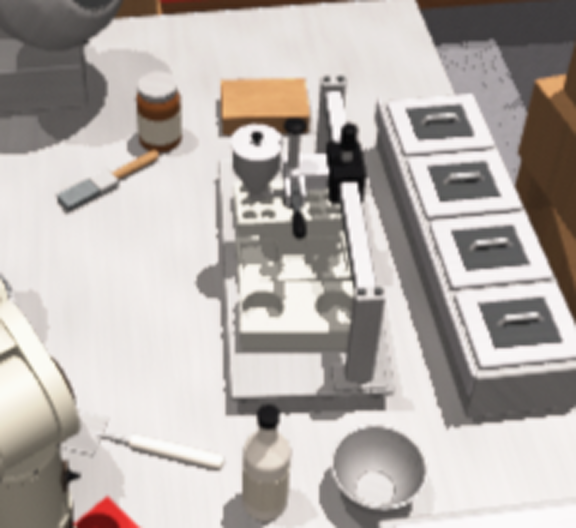

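View pics/b.png

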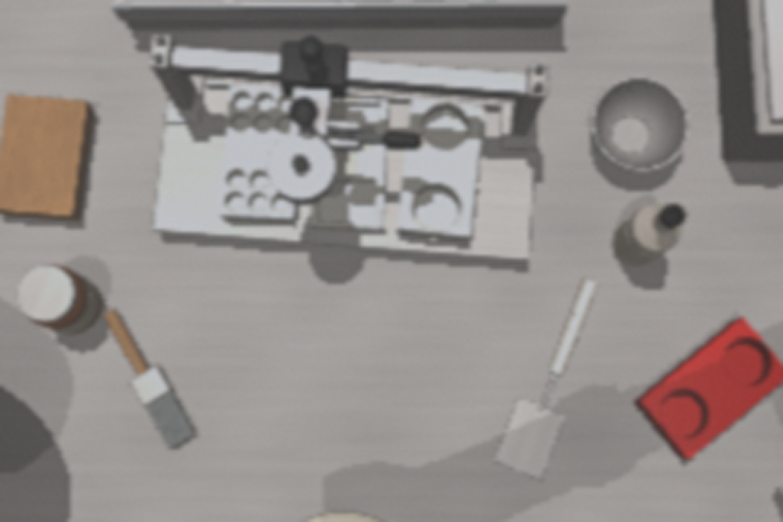

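The off-white block with two large round cavities (side crop ~(300,300), top crop ~(435,175)) is the deep mould, at the robot's right end of the bed. The bar mould lies in the middle at (300,255) and the praline mould on the left at (265,210). The red look-alike at top crop (710,390) is on the bench and is left alone. Next, measure the stand precisely.

```bash
cat >> h.py <<'E'
def cloud(p,T=None):
    T=p['T'] if T is None else T
    d=p['depth']; v,u=np.indices(d.shape); K=p['K']
    c=np.stack([(u-K[0,2])/K[0,0]*d,(v-K[1,2])/K[1,1]*d,d,np.ones_like(d)],-1)
    w=(c@T.T)[...,:3]; w[d==0]=np.nan; return w
E
python3 - <<'E'
from h import *
for c in ('side','top'):
    p=bot.grab_frame(c); w=cloud(p); f=p['frame'].astype(int)
    dark=f.max(2)<80
    box=(w[...,0]>.4)&(w[...,0]<.75)&(w[...,1]>-.3)&(w[...,1]<.3)
    for nm,m in [('dark',box&dark&(w[...,2]>.19)),('high',box&(w[...,2]>.205))]:
        n,l,st,ce=cv2.connectedComponentsWithStats(m.astype(np.uint8))
        for i in range(1,n):
            if st[i,4]>4:
                q=w[l==i]; print(c,nm,st[i].tolist(),'mean',q.mean(0).round(4),'min',np.percentile(q,3,axis=0).round(3),'max',np.percentile(q,97,axis=0).round(3))
    h=box&(w[...,2]>.02)&(w[...,2]<.1)
    hh,e=np.histogram(w[...,2][h],bins=40); print([(round(e[i],3),int(hh[i])) for i in range(40) if hh[i]>60])
    for r in bot.regions_of(p,'deep_mould')[:2]:
        q=w[r['pixels']]; q=q[~np.isnan(q[:,0])]; t=q[abs(q[:,2]-.085)<.006]
        if len(t)>20: print('deep',r['confidence'],t.mean(0).round(4),cv2.minAreaRect((t[:,:2]*1000).astype(np.float32)),np.median(t[:,2]))
E
```

```text
side dark [348, 159, 10, 8, 58] mean [0.5607 0.0296 0.3006] min [0.546 0.019 0.285] max [0.575 0.042 0.308]
side dark [366, 162, 17, 30, 319] mean [0.6359 0.0137 0.2356] min [ 0.613 -0.014  0.198] max [0.662 0.056 0.291]
side dark [335, 165, 4, 5, 14] mean [0.505  0.0358 0.2794] min [0.499 0.028 0.265] max [0.511 0.044 0.288]
side dark [328, 176, 3, 7, 7] mean [0.476  0.0257 0.234 ] min [0.474 0.021 0.224] max [0.48  0.029 0.246]
side dark [341, 176, 5, 9, 21] mean [0.526  0.0114 0.2365] min [0.518 0.007 0.223] max [0.533 0.017 0.25 ]
side dark [352, 195, 6, 14, 55] mean [ 0.5503 -0.083   0.2129] min [ 0.543 -0.101  0.203] max [ 0.559 -0.049  0.22 ]
side high [348, 141, 43, 100, 1464] mean [ 0.6138 -0.0211  0.2289] min [ 0.548 -0.247  0.208] max [0.664 0.203 0.3  ]
side high [326, 162, 22, 25, 452] mean [0.5049 0.0267 0.2558] min [0.473 0.003 0.215] max [0.539 0.07  0.28 ]
[(np.float64(0.037), 66), (np.float64(0.039), 147), (np.float64(0.041), 263), (np.float64(0.043), 336), (np.float64(0.045), 348), (np.float64(0.046), 279), (np.float64(0.048), 200), (np.float64(0.05), 154), (np.flo
[... 1930 characters left out ...]
 251), (np.float64(0.051), 199), (np.float64(0.053), 223), (np.float64(0.055), 147), (np.float64(0.057), 130), (np.float64(0.058), 123), (np.float64(0.06), 118), (np.float64(0.062), 102), (np.float64(0.064), 115), (np.float64(0.066), 90), (np.float64(0.067), 78), (np.float64(0.069), 67), (np.float64(0.071), 96), (np.float64(0.073), 122), (np.float64(0.074), 136), (np.float64(0.076), 90), (np.float64(0.078), 73), (np.float64(0.082), 89), (np.float64(0.083), 144), (np.float64(0.085), 170), (np.float64(0.087), 144), (np.float64(0.089), 84)]
deep 0.73 [ 0.5424 -0.1271  0.0857] ((546.6719360351562, -125.52301788330078), (95.00453186035156, 176.2503204345703), 82.90425872802734) 0.0857873966178303
```

```bash
python3 -m pendant '[[0,0,40,0,0,0,0.2],[0,0,40,0,0,7,0.2],[10,20,40,0,0,7,0.2],[20,30,30,0,0,7,0.2],[25,38,0,0,0,7,0.2],[25,38,0,0,0,7,0.2],[25,38,0,0,0,7,0.2],[25,38,0,0,0,7,0.2],[25,38,0,0,0,7,0.2],[25,38,0,0,0,7,0.2]]' 20; python3 -m pendant '[[25,38,0,0,0,5.5,0.1],[25,38,0,0,0,0,0.1],[25,38,0,0,0,0,0.1],[25,38,0,0,0,0,0.1],[25,38,0,0,0,0,0.1],[25,38,0,0,0,0,0.1],[20,20,0,0,0,0,0.1],[0,0,0,0,0,0,0.1],[0,0,0,0,0,0,0.1]]'
```

```text
time_s: 2.5
tool_pos: [0.3727, -0.3413, 0.396]
ee_rot: [[0.166, 0.986, 0.0], [0.986, -0.166, -0.001], [-0.001, 0.0, -1.0]]
contact_force: [0.7, -0.0, -0.4]
width: 0.602
finger_force: 0.0
time_s: 3.4
tool_pos: [0.542, -0.0946, 0.3955]
ee_rot: [[0.074, 0.997, -0.001], [0.997, -0.074, 0.0], [0.0, -0.001, -1.0]]
contact_force: [1.0, -0.9, 0.2]
width: 0.55
finger_force: 0.0
```

```bash
cat >> h.py <<'E'
def wristT(p,s):
    T=np.eye(4); T[:3,:3]=s['ee_rot']; T[:3,3]=s['tool_pos']; return T@p['tool_from_camera']
E
python3 - <<'E'
from h import *
s=bot.read_state(); p=bot.grab_frame('wrist'); cv2.imwrite('pics/w1.png',p['frame']); p['T']=wristT(p,s)
print(p['T'].round(3).tolist())
w=cloud(p)
spots(p,['handle','stop_top','lever_end','lever_hinge','deep_mould_land'])
f=p['frame'].astype(int); dark=f.max(2)<85
n,l,st,ce=cv2.connectedComponentsWithStats((dark&(w[...,2]>.19)&(w[...,2]<.32)).astype(np.uint8))
for i in range(1,n):
    if st[i,4]>80:
        q=w[l==i]; print(st[i].tolist(),q.mean(0).round(4),np.percentile(q,2,axis=0).round(3),np.percentile(q,98,axis=0).round(3))
E
```

```text
[[0.997, -0.07, -0.02, 0.546], [-0.073, -0.964, -0.254, -0.027], [-0.001, 0.255, -0.967, 0.534], [0.0, 0.0, 0.0, 1.0]]
handle [0.558 0.031 0.265] 0.67 [326.  52.]
stop_top [0.516 0.037 0.264] 0.95 [275.  49.]
lever_end [ 0.549 -0.058  0.211] 0.73 [321. 155.]
lever_end [0.557 0.029 0.263] 0.68 [325.  56.]
lever_hinge [0.556 0.026 0.266] 0.91 [323.  60.]
deep_mould_land [ 0.546 -0.139  0.086] 0.68 [322. 200.]
deep_mould_land [0.557 0.031 0.265] 0.48 [325.  53.]
[373, 0, 77, 235, 6064] [0.6312 0.0181 0.2372] [ 0.61  -0.115  0.191] [0.66  0.065 0.29 ]
[306, 12, 45, 57, 1860] [0.5583 0.0332 0.2977] [0.544 0.019 0.239] [0.573 0.048 0.302]
[246, 31, 23, 26, 367] [0.5032 0.0386 0.2796] [0.496 0.03  0.278] [0.512 0.047 0.281]
[314, 151, 18, 42, 591] [ 0.5488 -0.0755  0.2114] [ 0.54  -0.097  0.207] [ 0.557 -0.055  0.214]
```

View pics/w1.png

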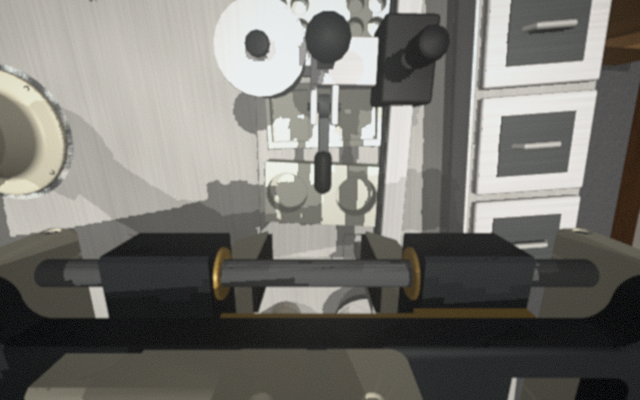

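```bash
python3 -m pendant '[[8,16,-20,0,0,0,0],[0,0,-35,0,0,0,0],[0,0,-35,0,0,0,0],[0,0,-35,0,0,0,0],[0,0,-30,0,0,0,0],[0,0,-22,0,0,0,0],[0,0,-15,0,0,0,0],[0,0,0,0,0,0,0],[0,0,0,0,0,0,0]]'; python3 -m pendant '[[0,0,0,0,0,0,-1],[0,0,0,0,0,0,-1],[0,0,0,0,0,0,-1],[0,0,0,0,0,0,-1],[0,0,0,0,0,0,-1]]' 15
```

```text
time_s: 4.6
tool_pos: [0.5505, -0.0792, 0.2045]
ee_rot: [[0.076, 0.997, 0.001], [0.997, -0.076, 0.0], [0.0, 0.001, -1.0]]
contact_force: [-0.2, -0.2, -0.3]
width: 0.498
finger_force: 0.0
time_s: 5.1
tool_pos: [0.55, -0.0791, 0.2042]
ee_rot: [[0.076, 0.997, 0.0], [0.997, -0.076, -0.0], [-0.0, 0.0, -1.0]]
contact_force: [-2.1, -0.7, 3.7]
width: 0.213
finger_force: 15.0
```

```bash
python3 -m pendant '[[0,0.8,10.5,0,0,0,-1],[0.2,2.3,10.2,0,0,0,-1],[0.3,3.8,9.8,0,0,0,-1],[0.4,5.3,9.1,0,0,0,-1],[0.5,6.6,8.2,0,0,0,-1],[0.6,7.7,7.1,0,0,0,-1],[0.6,8.7,5.9,0,0,0,-1],[0,0,0,0,0,0,-1],[0,0,0,0,0,0,-1]]'
```

```text
time_s: 6.0
tool_pos: [0.553, -0.0433, 0.2663]
ee_rot: [[0.075, 0.997, 0.001], [0.997, -0.075, -0.001], [-0.001, 0.001, -1.0]]
contact_force: [-2.5, -3.6, 7.6]
width: 0.214
finger_force: 15.0
```

```bash
python3 -m pendant '[[0,0,0,0,0,0,0],[0,0,0,0,0,0,0],[0,0,0,0,0,0,0],[0,0,25,0,0,0,0],[0,0,40,0,0,0,0],[0,0,40,0,0,0,0],[0,0,15,0,0,0,0],[0,0,0,0,0,0,0],[0,0,0,0,0,0,0]]'
python3 - <<'E'
from h import *
s=bot.read_state(); p=bot.grab_frame('wrist'); cv2.imwrite('pics/w2.png',p['frame']); p['T']=wristT(p,s)
w=cloud(p)
def band(n,b):
    m=np.ones(w.shape[:2],bool)
    for i in range(3): m&=(w[...,i]>b[i][0])&(w[...,i]<b[i][1])
    q=w[m]; 
    if len(q): print(n,len(q),q.mean(0).round(4),((np.percentile(q,2,axis=0)+np.percentile(q,98,axis=0))/2).round(4),np.ptp(q,axis=0).round(3))
band('handle',[(.6,.68),(-.05,.1),(.282,.31)])
band('knob',[(.53,.59),(0.005,.07),(.295,.315)])
band('lever',[(.52,.58),(-.09,-.0),(.23,.315)])
m=(w[...,0]>.43)&(w[...,0]<.66)&(w[...,1]>-.25)&(w[...,1]<-.07)&(abs(w[...,2]-.086)<.007)
q=w[m]; print(len(q),q.mean(0),cv2.minAreaRect((q[:,:2]*1000).astype(np.float32)))
E
```

```text
time_s: 6.9
tool_pos: [0.5521, -0.0438, 0.3834]
ee_rot: [[0.075, 0.997, -0.001], [0.997, -0.075, 0.0], [-0.0, -0.001, -1.0]]
contact_force: [-0.2, -0.2, 0.3]
width: 0.5
finger_force: 0.0
handle 939 [0.6369 0.0274 0.2884] [0.6374 0.0274 0.2871] [0.025 0.026 0.009]
knob 1752 [0.5588 0.0344 0.2998] [0.5588 0.0342 0.2995] [0.033 0.033 0.007]
lever 1040 [ 0.5521 -0.043   0.2643] [ 0.5518 -0.0424  0.2567] [0.021 0.044 0.053]
3059 [ 0.54438204 -0.12871319  0.08517915] ((541.2857666015625, -160.77194213867188), (156.09336853027344, 173.00094604492188), 83.01825714111328)
```

View pics/w2.png

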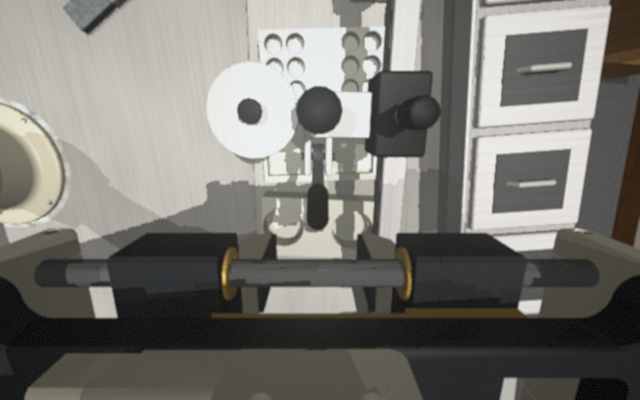

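```bash
python3 -m pendant '[[28,24,0,0,0,0,0],[29,24,0,0,0,0,0],[28,23,0,0,0,0,0],[0,0,-30,0,0,0,0],[0,0,-35,0,0,0,0],[0,0,-30,0,0,0,0],[0,0,-17,0,0,0,0],[0,0,0,0,0,0,0],[0,0,0,0,0,0,0]]'; python3 -m pendant '[[0,0,0,0,0,0,-1],[0,0,0,0,0,0,-1],[0,0,0,0,0,0,-1],[0,0,0,0,0,0,-1],[0,0,0,0,0,0,-1]]' 30
python3 - <<'E'
from h import *
p=bot.grab_frame('top'); w=cloud(p); 
for pr in (bot.grab_frame('side'),p):
  w=cloud(pr)
  for r in bot.regions_of(pr,'deep_mould'):
    q=w[r['pixels']]; q=q[~np.isnan(q[:,0])]; t=q[(abs(q[:,2]-.086)<.006)&(q[:,0]>.4)]
    if len(t)>50: print(r['confidence'],len(t),np.percentile(t,[2,98],axis=0).round(4).tolist(),cv2.minAreaRect((t[:,:2]*1000).astype(np.float32)))
E
```

```text
time_s: 7.85
tool_pos: [0.6377, 0.0273, 0.2727]
ee_rot: [[0.075, 0.997, -0.0], [0.997, -0.075, 0.001], [0.001, -0.0, -1.0]]
contact_force: [0.1, 0.1, -0.1]
width: 0.499
finger_force: 0.0
time_s: 8.35
tool_pos: [0.6394, 0.0272, 0.2739]
ee_rot: [[0.076, 0.997, 0.005], [0.997, -0.076, 0.0], [0.001, 0.004, -1.0]]
contact_force: [4.6, 0.4, 1.3]
width: 0.279
finger_force: 30.0
0.69 632 [[0.4616, -0.1823, 0.0805], [0.6262, -0.0782, 0.0916]] ((545.369140625, -129.77731323242188), (105.0025405883789, 166.97695922851562), 82.4909896850586)
```

```bash
python3 -m pendant '[[-0.4,-5,0,0,0,0,-1],[-0.9,-12,0,0,0,0,-1],[-1.4,-18,0,0,0,0,-1],[-1.4,-18,0,0,0,0,-1],[-1.4,-18,0,0,0,0,-1],[-0.9,-12,0,0,0,0,-1],[-0.6,-8,0,0,0,0,-1],[-0.3,-4,0,0,0,0,-1],[0,0,0,0,0,0,-1],[0,0,0,0,0,0,-1]]'
python3 - <<'E'
from h import *
s=bot.read_state(); p=bot.grab_frame('wrist'); p['T']=wristT(p,s); t=bot.grab_frame('top')
a=np.hstack([cv2.resize(p['frame'],(640,400)),cv2.resize(t['frame'][120:280,240:400],(160,160)).repeat(1,0) if 0 else np.zeros((400,0,3),np.uint8)])
b=cv2.resize(t['frame'][130:220,230:400],(640,339))[:200]
cv2.imwrite('pics/w3.png',np.vstack([a,b]))
for w in (cloud(p),cloud(t)):
    m=(w[...,0]>.43)&(w[...,0]<.64)&(w[...,1]>-.2)&(w[...,1]<-.05)&(abs(w[...,2]-.086)<.004)
    q=w[m]; print(len(q),q[:,1].min() if len(q) else 0)
    # +y/-y edges in bins of x
    for x in np.arange(.45,.62,.015):
        r=q[abs(q[:,0]-x)<.005]
        if len(r)>8: print(round(x,3),len(r),np.percentile(r[:,1],[1,99]).round(4))
E
```

```text
time_s: 9.55
tool_pos: [0.6314, -0.0652, 0.2739]
ee_rot: [[0.073, 0.997, 0.003], [0.997, -0.073, 0.003], [0.003, 0.003, -1.0]]
contact_force: [2.9, 4.9, 1.7]
width: 0.277
finger_force: 30.0
68 -0.09370649971983333
0.465 50 [-0.0932 -0.0801]
161 -0.1498359080475517
0.465 25 [-0.1487 -0.0726]
0.48 9 [-0.0902 -0.0721]
0.495 10 [-0.0869 -0.0719]
0.525 16 [-0.128  -0.0915]
0.54 23 [-0.1213 -0.0949]
0.555 19 [-0.1176 -0.0919]
```

View pics/w3.png

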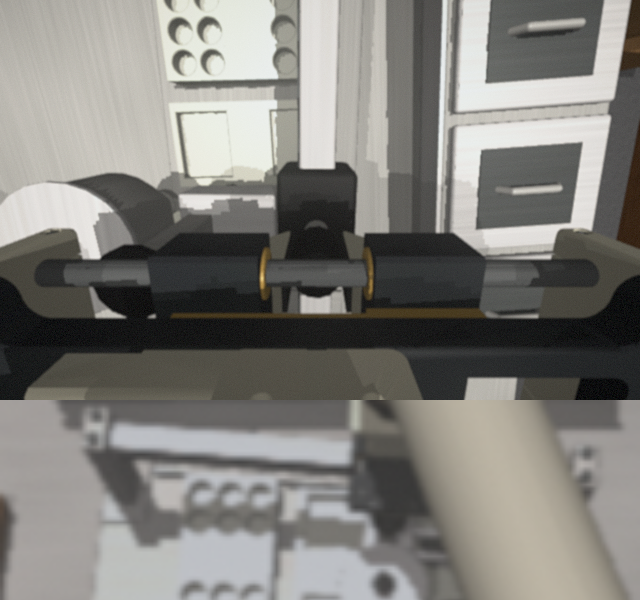

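The wrist view shows the handle held in the gripper, the carriage moving and the lever raised; the lower inset shows the stand from the top. The best view of the deep mould was w1, so I'll read its edges there.

```bash
python3 - <<'E'
from h import *
p=bot.grab_frame('wrist'); K=p['K']
T=np.array([[0.997,-0.07,-0.02,0.546],[-0.073,-0.964,-0.254,-0.027],[-0.001,0.255,-0.967,0.534]])
im=cv2.imread('pics/w1.png')
def px(u,v,z=.086):
    d=T[:,:3]@np.linalg.inv(K)@[u,v,1]; return (T[:,3]+d*(z-T[2,3])/d[2])[:2].round(4)
for n,uv in dict(ul=(266,161),lr=(381,224),c1=(288,190),c2=(354,193)).items(): print(n,px(*uv))
# grid overlay: rectangle candidates centre (0.546,yc), yaw -4.3..-7
c=cv2.resize(im[140:240,240:400],None,fx=5,fy=5,interpolation=cv2.INTER_CUBIC)
R=np.linalg.inv(np.vstack([np.c_[T],[0,0,0,1]]))
def proj(P):
    q=R@np.r_[P,1]; u=K@q[:3]; return tuple(int(x) for x in (((u[:2]/u[2])-[240,140]+.5)*5))
for yc,col in ((-.127,(0,0,255)),):
    a=np.radians(-7); A=np.array([[np.cos(a),-np.sin(a)],[np.sin(a),np.cos(a)]])
    pts=[proj(np.r_[[.546,yc]+A@[sx*.0875,sy*.0475],.086]) for sx,sy in ((-1,-1),(1,-1),(1,1),(-1,1))]
    cv2.polylines(c,[np.array(pts)],True,col,1)
    for s in (-1,1):
        for k in range(36):
            t=k*np.pi/18; cv2.circle(c,proj(np.r_[[.546,yc]+A@[s*.054+.031*np.cos(t),.031*np.sin(t)],.086]),1,col,-1)
cv2.imwrite('pics/c1.png',c)
E
```

```text
ul [ 0.466  -0.0722]
lr [ 0.6372 -0.1849]
c1 [ 0.4947 -0.119 ]
c2 [ 0.5963 -0.1312]
```

View pics/c1.png

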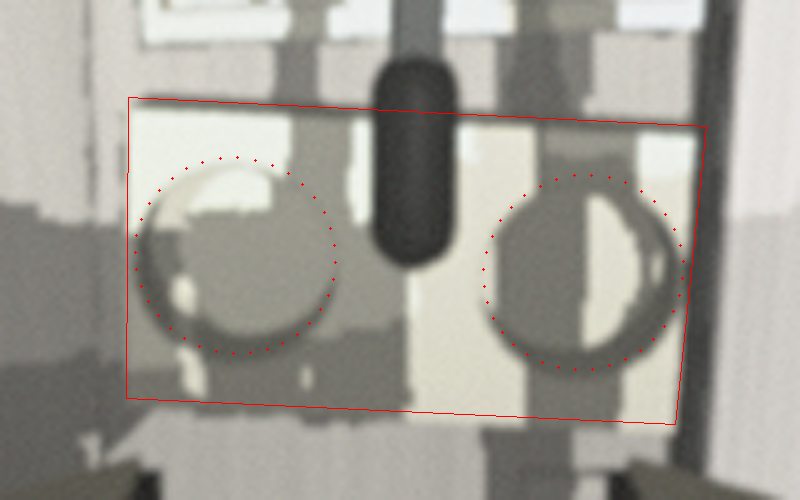

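```bash
python3 -m pendant '[[-0.4,-5,0,0,0,0,-1],[-0.9,-12,0,0,0,0,-1],[-1.4,-18,0,0,0,0,-1],[-1.2,-16,0,0,0,0,-1],[-0.9,-12,0,0,0,0,-1],[-0.5,-7,0,0,0,0,-1],[-0.1,-1,0,0,0,0,-1],[0,0,0,0,0,0,-1],[0,0,0,0,0,0,-1]]'
```

```text
time_s: 10.6
tool_pos: [0.6253, -0.1362, 0.2739]
ee_rot: [[0.073, 0.997, 0.001], [0.997, -0.073, 0.002], [0.002, 0.001, -1.0]]
contact_force: [-1.1, 4.6, 6.8]
width: 0.278
finger_force: 30.0
```

```bash
python3 -m pendant '[[0,0,0,0,0,0,0],[0,0,0,0,0,0,0],[0,0,0,0,0,0,0],[0,0,30,0,0,0,0],[0,0,40,0,0,0,0],[0,0,40,0,0,0,0],[-28,-25,10,0,0,0,-0.5],[-28,-25,0,0,0,0,-1],[-28,-25,0,0,0,0,-1],[0,0,0,0,0,0,-1]]'; python3 -m pendant '[[0,0,0,0,0,0,-1],[0,0,0,0,0,0,-1]]'
python3 - <<'E'
from h import *
s=bot.read_state(); p=bot.grab_frame('wrist'); T=p['T']=wristT(p,s); K=p['K']
w=cloud(p)
print(s['tool_pos'],s['contact_force'])
def band(n,b):
    m=np.ones(w.shape[:2],bool)
    for i in range(3): m&=(w[...,i]>b[i][0])&(w[...,i]<b[i][1])
    q=w[m]
    if len(q): print(n,len(q),((np.percentile(q,1,axis=0)+np.percentile(q,99,axis=0))/2).round(4),np.ptp(q,axis=0).round(3)); return (np.percentile(q,1,axis=0)+np.percentile(q,99,axis=0))/2
k=band('knob',[(.52,.58),(-.16,-.1),(.294,.315)])
band('handle',[(.6,.66),(-.18,-.1),(.282,.31)])
c=p['frame'].copy(); R=np.linalg.inv(T)
def proj(P):
    q=R@np.r_[P,1]; u=K@q[:3]; return tuple(int(x) for x in u[:2]/u[2])
a=np.radians(-6); A=np.array([[np.cos(a),-np.sin(a)],[np.sin(a),np.cos(a)]]); C=np.array([.5453,-.1288])
pts=[proj(np.r_[C+A@[sx*.0875,sy*.0475],.086]) for sx,sy in ((-1,-1),(1,-1),(1,1),(-1,1))]
cv2.polylines(c,[np.array(pts)],True,(0,0,255),1)
cv2.imwrite('pics/w4.png',c)
E
```

```text
time_s: 11.6
tool_pos: [0.5371, -0.2204, 0.392]
ee_rot: [[0.085, 0.996, -0.003], [0.996, -0.085, -0.004], [-0.004, -0.003, -1.0]]
contact_force: [-0.6, -1.0, 0.9]
width: 0.202
finger_force: 0.0
time_s: 11.8
tool_pos: [0.5413, -0.2131, 0.3926]
ee_rot: [[0.075, 0.997, 0.0], [0.997, -0.075, 0.001], [0.001, 0.0, -1.0]]
contact_force: [0.8, -0.4, 0.4]
width: 0.035
finger_force: 0.0
[ 0.54133325 -0.21308853  0.39259226] [ 0.7895514  -0.41019008  0.38695393]
knob 1658 [ 0.5447 -0.129   0.2995] [0.034 0.033 0.007]
handle 878 [ 0.6234 -0.136   0.2868] [0.024 0.025 0.009]
```

View pics/w4.png

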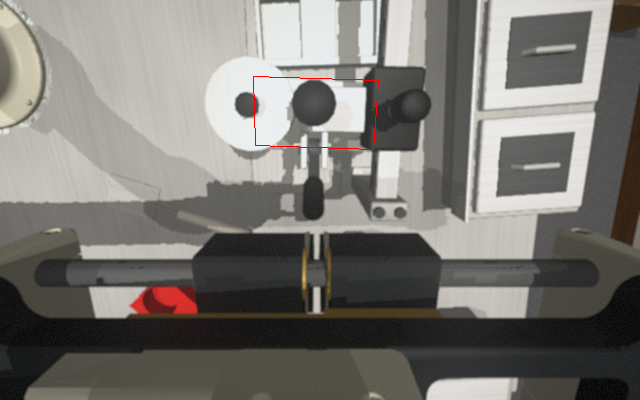

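```bash
python3 -m pendant '[[1,28,0,0,0,0,-1],[1,28,0,0,0,0,-1],[1.5,28,0,0,0,0,-1],[0,0,-20,0,0,0,-1],[0,0,-25,0,0,0,-1],[0,0,-20,0,0,0,-1],[0,0,-6,0,0,0,-1],[0,0,-4,0,0,0,-1],[0,0,0,0,0,0,-1]]'; python3 -m pendant '[[0,0,-6,0,0,0,-1],[0,0,-8,0,0,0,-1],[0,0,-8,0,0,0,-1],[0,0,-8,0,0,0,-1],[0,0,-6,0,0,0,-1],[0,0,-4,0,0,0,-1],[0,0,0,0,0,0,-1]]'
```

```text
time_s: 12.75
tool_pos: [0.545, -0.129, 0.3179]
ee_rot: [[0.074, 0.997, 0.001], [0.997, -0.074, 0.0], [0.001, 0.001, -1.0]]
contact_force: [-0.2, 0.2, -0.3]
width: 0.005
finger_force: 0.0
time_s: 13.45
tool_pos: [0.5434, -0.1303, 0.2764]
ee_rot: [[0.076, 0.997, -0.002], [0.997, -0.076, -0.0], [-0.0, -0.002, -1.0]]
contact_force: [-0.7, -0.1, 0.1]
width: 0.004
finger_force: 0.0
```

```bash
python3 -m pendant '[[0.5,0.5,-2,0,0,0,-1],[0,0,-2,0,0,0,-1],[0,0,0,0,0,0,-1]]';  python3 -m pendant '[[0,0,-2,0,0,0,-1],[0,0,-1,0,0,0,-1],[0,0,0,0,0,0,-1]]'
python3 - <<'E'
from h import *
s=bot.read_state(); print(s['tool_pos'],s['contact_force'])
p=bot.grab_frame('side'); w=cloud(p); cv2.imwrite('pics/s2.png',cv2.resize(p['frame'][130:290,290:430],None,fx=4.2,fy=3.7,interpolation=cv2.INTER_CUBIC))
E
```

```text
time_s: 13.75
tool_pos: [0.5443, -0.1297, 0.273]
ee_rot: [[0.076, 0.997, -0.001], [0.997, -0.076, -0.0], [-0.0, -0.001, -1.0]]
contact_force: [-0.1, -0.2, -0.3]
width: 0.005
finger_force: 0.0
time_s: 14.05
tool_pos: [0.5449, -0.1293, 0.2704]
ee_rot: [[0.075, 0.997, 0.0], [0.997, -0.075, 0.0], [0.0, 0.0, -1.0]]
contact_force: [-1.1, -0.3, 0.8]
width: 0.002
finger_force: 0.1
[ 0.54487319 -0.12934144  0.27035459] [-1.08882745 -0.25288482  0.83568064]
```

View pics/s2.png

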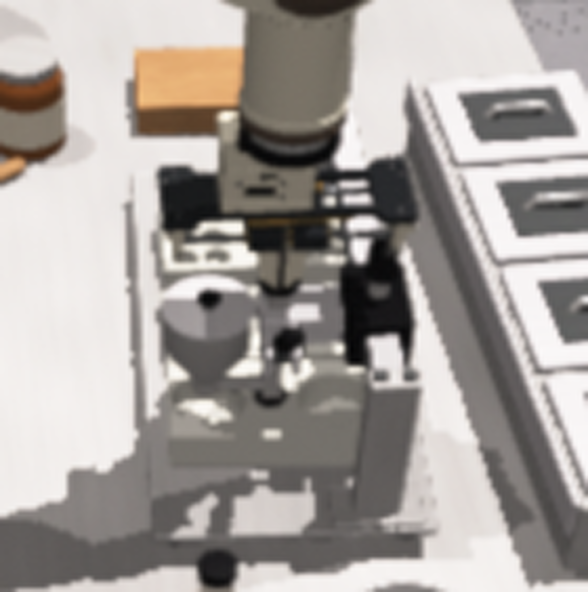

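The foot (crop (270,398)) is close above the mould between the cavities, and the fingers are on the knob at (280,285). I'll go on gently.

```bash
for i in 1 2 3; do python3 -m pendant '[[0,0,-1,0,0,0,-1],[0,0,0,0,0,0,-1]]' | egrep 'pos|contact'; done
```

```text
tool_pos: [0.5451, -0.1291, 0.2703]
contact_force: [-3.4, -0.6, 7.1]
tool_pos: [0.5451, -0.1291, 0.2702]
contact_force: [-5.8, -0.3, 13.8]
tool_pos: [0.5451, -0.1291, 0.2701]
contact_force: [-8.4, 0.8, 19.9]
```

```bash
python3 -m pendant '[[0,0,4,0,0,0,-1],[0,0,30,0,0,0,-1],[0,0,40,0,0,0,-0.5],[0,0,30,0,0,0,0],[-2,-26,0,0,0,0,0],[-2,-26,0,0,0,0,0],[-2,-26,0,0,0,0,0],[0,0,0,0,0,0,0],[0,0,0,0,0,0,0]]'
python3 - <<'E'
from h import *
s=bot.read_state(); p=bot.grab_frame('wrist'); p['T']=wristT(p,s); w=cloud(p)
m=(w[...,0]>.52)&(w[...,0]<.58)&(w[...,1]>-.16)&(w[...,1]<-.1)&(w[...,2]>.235)&(w[...,2]<.27)
q=w[m]; print(len(q),((np.percentile(q,1,axis=0)+np.percentile(q,99,axis=0))/2).round(4),np.median(q[:,2]))
t=bot.grab_frame('side'); w=cloud(t); f=t['frame'].astype(int).max(2)<85
m=(w[...,0]>.51)&(w[...,0]<.57)&(w[...,1]>-.25)&(w[...,1]<-.18)&(w[...,2]>.21)&(w[...,2]<.3)&f
q=w[m]; print(len(q),q.mean(0),q.min(0),q.max(0))
E
```

```text
time_s: 15.6
tool_pos: [0.5388, -0.2075, 0.371]
ee_rot: [[0.077, 0.997, -0.0], [0.997, -0.077, 0.001], [0.001, -0.0, -1.0]]
contact_force: [0.4, 1.0, 0.7]
width: 0.492
finger_force: 0.0
1273 [ 0.5448 -0.1289  0.2493] 0.24973744252387425
37 [ 0.53794911 -0.21709852  0.26802202] [ 0.52952992 -0.22713918  0.21133452] [ 0.54804013 -0.18148293  0.28522319]
```

```bash
python3 -m pendant '[[0,0.5,-20,0,0,0,0],[0,0,-35,0,0,0,0],[0,0,-30,0,0,0,0],[0,0,-20,0,0,0,0],[0,0,0,0,0,0,0],[0,0,0,0,0,0,-1],[0,0,0,0,0,0,-1],[0,0,0,0,0,0,-1],[0,0,0,0,0,0,-1],[0,0,0,0,0,0,-1]]' 12
```

```text
time_s: 16.7
tool_pos: [0.5389, -0.2069, 0.2676]
ee_rot: [[0.076, 0.997, 0.0], [0.997, -0.076, -0.001], [-0.001, 0.0, -1.0]]
contact_force: [-3.6, 0.3, 6.4]
width: 0.214
finger_force: 12.0
```

```bash
python3 -m pendant '[[-0.6,-8.7,-5.9,0,0,0,-1],[-0.6,-7.7,-7.1,0,0,0,-1],[-0.5,-6.6,-8.2,0,0,0,-1],[-0.4,-5.3,-9.1,0,0,0,-1],[-0.3,-3.8,-9.8,0,0,0,-1],[-0.2,-2.3,-10.2,0,0,0,-1],[0,-0.8,-10.5,0,0,0,-1],[0,0,-2,0,0,0,-1],[0,0,-1,0,0,0,-1],[0,0,0,0,0,0,-1]]'
```

```text
time_s: 17.7
tool_pos: [0.5359, -0.2428, 0.2032]
ee_rot: [[0.076, 0.997, -0.001], [0.997, -0.076, -0.002], [-0.002, -0.001, -1.0]]
contact_force: [-8.1, 1.0, 12.8]
width: 0.215
finger_force: 12.0
```

```bash
python3 -m pendant '[[0,0,2,0,0,0,0],[0,0,0,0,0,0,0],[0,0,0,0,0,0,0],[0,0,20,0,0,0,0],[0,0,25,0,0,0,-0.5],[0,0,0,0,0,0,-1],[0,0,0,0,0,0,-1],[0,0,0,0,0,0,-1],[0,0,-10,0,0,0,-1],[0,0,0,0,0,0,-1]]'; python3 -m pendant '[[0,0,-4,0,0,0,-1],[0,0,-2,0,0,0,-1],[0,0,0,0,0,0,-1]]'
```

```text
time_s: 18.7
tool_pos: [0.5349, -0.2418, 0.2373]
ee_rot: [[0.075, 0.997, -0.003], [0.997, -0.075, 0.002], [0.001, -0.003, -1.0]]
contact_force: [-0.6, -0.5, -0.3]
width: 0.033
finger_force: 0.0
time_s: 19.0
tool_pos: [0.5361, -0.2419, 0.2332]
ee_rot: [[0.075, 0.997, -0.001], [0.997, -0.075, 0.001], [0.001, -0.001, -1.0]]
contact_force: [-0.8, -0.3, 0.0]
width: 0.006
finger_force: 0.0
```

```bash
for i in 1 2 3 ; do python3 -m pendant '[[0,0,-1,0,0,0,-1],[0,0,0,0,0,0,-1]]' | egrep 'pos|contact'; done
```

```text
tool_pos: [0.5364, -0.242, 0.2328]
contact_force: [0.1, 0.3, -0.6]
tool_pos: [0.5363, -0.242, 0.2317]
contact_force: [-0.4, -0.1, 0.1]
tool_pos: [0.5364, -0.2421, 0.2312]
contact_force: [-0.9, 1.2, 2.2]
```

```bash
for i in 1 2 3 ; do python3 -m pendant '[[0,0,-1,0,0,0,-1],[0,0,0,0,0,0,-1]]' | egrep 'pos|contact'; done
```

```text
tool_pos: [0.5365, -0.2421, 0.231]
contact_force: [-3.7, -0.0, 8.6]
tool_pos: [0.5366, -0.2421, 0.2308]
contact_force: [-5.4, 1.7, 14.1]
tool_pos: [0.5366, -0.2421, 0.2306]
contact_force: [-7.4, 2.4, 20.2]
```

```bash
python3 -m pendant '[[0,0,6,0,0,0,-1],[0,0,30,0,0,0,-1],[0,0,45,0,0,0,-1],[0,0,45,0,0,0,-1],[0,0,45,0,0,0,-1],[0,20,0,0,0,0,-1],[0,0,0,0,0,0,-1],[0,0,0,0,0,0,-1]]'
python3 - <<'E'
from h import *
s=bot.read_state(); p=bot.grab_frame('wrist'); p['T']=wristT(p,s); w=cloud(p)
print(s['tool_pos'])
def band(n,b):
    m=np.ones(w.shape[:2],bool)
    for i in range(3): m&=(w[...,i]>b[i][0])&(w[...,i]<b[i][1])
    q=w[m]
    if len(q): print(n,len(q),((np.percentile(q,1,axis=0)+np.percentile(q,99,axis=0))/2).round(4),np.percentile(q,[2,50,98],axis=0)[:,2].round(4))
band('knob',[(.52,.58),(-.16,-.1),(.235,.27)])
f=p['frame'].astype(int).max(2)<85
w2=w; w=np.where(f[...,None],w,np.nan); band('lever',[(.51,.57),(-.275,-.2),(.19,.3)])
w=w2
for a,b in ((-.23,-.22),(-.25,-.24)): band('l%.2f'%a,[(.534,.541),(a,b),(.2,.3)])
t=bot.grab_frame('side'); cv2.imwrite('pics/f.png',np.hstack([cv2.resize(p['frame'],(400,250)),cv2.resize(t['frame'][120:320,230:470],(400,333))[:250]])) 
a=cv2.resize(t['frame'][130:290,280:440],(500,500),interpolation=cv2.INTER_CUBIC); b=cv2.resize(p['frame'][60:300,200:440],(300,300)); b=np.vstack([b,np.zeros((200,300,3),np.uint8)])
cv2.imwrite('pics/f.png',np.hstack([a,b]))
E
```

```text
time_s: 21.0
tool_pos: [0.5357, -0.2217, 0.3975]
ee_rot: [[0.074, 0.997, -0.002], [0.997, -0.074, -0.0], [-0.0, -0.002, -1.0]]
contact_force: [-0.1, -0.9, 0.0]
width: 0.004
finger_force: 0.0
[ 0.53569598 -0.22171035  0.39747332]
knob 1091 [ 0.5447 -0.1293  0.2493] [0.247  0.2498 0.2516]
lever 592 [ 0.5349 -0.2383  0.2081] [0.2041 0.2097 0.2122]
l-0.23 58 [ 0.5375 -0.2249  0.2103] [0.2088 0.2108 0.2122]
l-0.25 53 [ 0.5374 -0.2451  0.2108] [0.2089 0.2108 0.2125]
```

View pics/f.png

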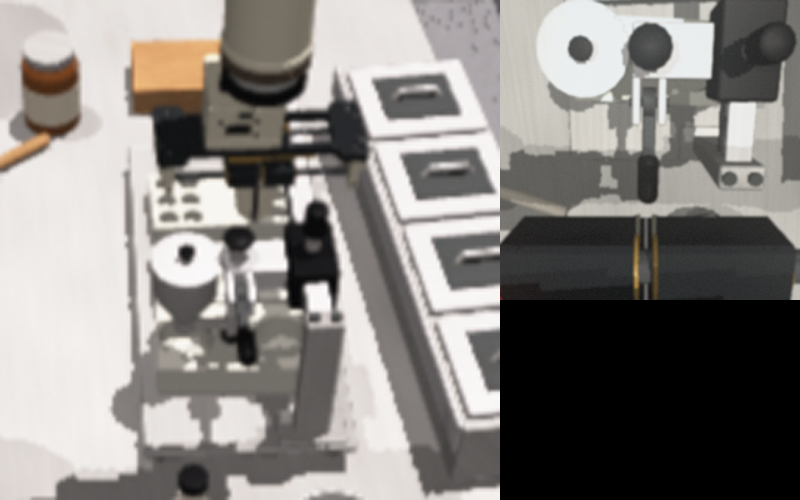

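The rod's foot rests on the deep mould's land, at about (230,335). The lever lies level at (245,345): its top reads z = 0.2108 at both grip points. The knob is centred at (0.545, -0.129) and the gripper is clear.

```bash
python3 -c "
from plant import bot; print(bot.job_done())"
```

```text
the job is handed in; nothing more can be done
None
```

The stand is set up for the deep mould and handed in at about 21 s: the rod is within about 1 mm of the middle of its land by camera, its foot rests on the mould, and the lever is clamped flat; I saw no mould or other item moved.

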